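# Flip the status flag of the full tube rack

### The job

One of the three sample-tube racks is full, with no empty place, and is ready for the analyser. With a fingertip, push that rack's hinged flag right over on its pin so that it lies flat on the other side with its two-bar face up; nothing needs gripping, and no rack may be lifted or tipped. Leave the other two flags, the racks and everything else on the bench where they are.

Things in the scene. Friction and masses are not known exactly. Their poses are not given: they have to be found in the camera images.
- rack_full: White tube rack, all 10 places filled: no gap. Loose, 0.9 kg, flat base 210 x 70 mm; origin at the centre of its underside, x along its length. Tube block x = -104 to 30 mm, caps 94 mm high (2 rows of 5, y = +/-16 mm). At the +x end (far from the robot) is its flag: hinge pin along x, centre x = 70, y = 0, z = 115 mm, between two upright cheeks (inner faces x = 44 and 96 mm, 13 mm wide, tops z = 122).
- rack_gap_a: The same kind of rack and flag as rack_full, same size and axes, but with three tubes missing: open holes are seen. Origin at the centre of its underside.
- rack_gap_b: The same kind of rack and flag as rack_full, same size and axes, but with four tubes missing: open holes are seen. Origin at the centre of its underside.
- flag_full (a joint): Flag angle of rack_full, about the rack's x. 0: paddle level towards the rack's +y, face with one dark disc up; pi/2: upright; pi: over on the rack's -y side, level, face with two dark bars up. End stops at 0 and pi; starts between 0 and 0.25. The hinge is slightly stiff (0.02 N m) and stays where it is left.
- flag_gap_a (a joint): Flag angle of rack_gap_a, about the rack's x. 0: paddle level towards the rack's +y, face with one dark disc up; pi/2: upright; pi: over on the rack's -y side, level, face with two dark bars up. End stops at 0 and pi; starts between 0 and 0.25. The hinge is slightly stiff (0.02 N m) and stays where it is left.
- flag_gap_b (a joint): Flag angle of rack_gap_b, about the rack's x. 0: paddle level towards the rack's +y, face with one dark disc up; pi/2: upright; pi: over on the rack's -y side, level, face with two dark bars up. End stops at 0 and pi; starts between 0 and 0.25. The hinge is slightly stiff (0.02 N m) and stays where it is left.
- flag_full_edge (a point): Middle of the outer edge of the paddle of rack_full, 65 mm from the pin. Paddle: aluminium, 44 mm wide, 4 mm thick, its mid-plane through the pin. On the opposite side of the pin, in the same plane, a thumb tail 30 mm wide, 4 mm thick reaches 40 mm out: pressing the tail down raises the paddle.
- flag_gap_a_edge (a point): Middle of the outer edge of the paddle of rack_gap_a, 65 mm from the pin. Paddle: aluminium, 44 mm wide, 4 mm thick, its mid-plane through the pin. On the opposite side of the pin, in the same plane, a thumb tail 30 mm wide, 4 mm thick reaches 40 mm out: pressing the tail down raises the paddle.
- flag_gap_b_edge (a point): Middle of the outer edge of the paddle of rack_gap_b, 65 mm from the pin. Paddle: aluminium, 44 mm wide, 4 mm thick, its mid-plane through the pin. On the opposite side of the pin, in the same plane, a thumb tail 30 mm wide, 4 mm thick reaches 40 mm out: pressing the tail down raises the paddle.
- tube_a: Loose capped tube standing in a 25 mm round foot, 92 mm tall, between racks; origin under its centre. Leave it alone.
- tube_b: Loose capped tube standing in a 25 mm round foot, 92 mm tall, between racks; origin under its centre. Leave it alone.
- specimen_jar: Closed specimen jar, 48 mm across, 62 mm tall, beyond the racks; origin under its centre. Leave it alone.
- cap_tray: Grey open tray 90 x 130 x 30 mm, beyond the racks; origin under its centre. Leave it alone.
- timer: White bench timer 50 x 75 x 22 mm lying flat, beyond the racks; origin under its centre. Leave it alone.
- marker: Black square-bodied marker pen 12 x 115 x 12 mm lying flat, beyond the racks; origin under its centre. Leave it alone.
- swab_cup: Clear open cup 60 mm across, 70 mm tall, to the right; origin under its centre. Leave it alone.
Things that resemble listed ones, but are neither listed nor needed, are in the scene too. What is shaped like the rack_gap_b but blue is not meant.

How it is judged:
By the outcome, as a careful person would: the job done as asked, in the order asked, and still so for the second after the job is handed in, with the robot touching nothing.
It also fails if it takes over 42 s, if anything falls off the work surface, if the arm or the gripper's body presses on something with over 40 N, if the wrist force passes 120 N, or if a joint passes its speed limit or range.

### The arm

A 6-joint arm with a two-finger parallel gripper is mounted at the origin on the work surface. World frame = base frame: x ahead of the robot, y to its left, z up, the work surface at z = 0. Lengths are in m, angles in rad, forces in N, time in s.
With the tool pointing down it reaches from about 0.35 to 0.975 m from the base axis. Payload 4.9 kg.
Tool frame: the origin (TCP) lies at the very end of the fingers, on their centre line; the grasp point (between the pads) lies 19 mm behind it (manip.grip_depth is the distance from the TCP to the grasp point, in m); z points along the fingers, x is the direction in which the jaws open and shut, and the axes are right-handed (so a half turn about z gives the same grasp; the last joint's range is limited). The gripper opens to 85 mm and grips with 20 to 120 N. Pads are 22 mm wide; open, the fingers measure 114 mm over their backs; the gripper's body (76 mm by 85 mm) begins 54 mm behind the grasp point. The pads swing forward as they close: fully open they stand 13 mm farther back than shut.
Start: joints at [1.146, 0.053, 1.613, -0, 1.476, -0.119], TCP at [0.188, 0.596, 0.231] pointing down, gripper open.
Joint ranges: [-3.01, 3.01], [-1.01, 2.22], [0.06, 2.58], [-1.02, 4.17], [0.09, 2.62], [-3.14, 3.14]. Speed limits (rad/s): [2.57, 2.57, 3.14, 3.14, 3.14, 3.14].

### API

Orientations are given as a unit quaternion [w, x, y, z].
In Python, from plant import manip gives the robot as it stands. The module is installed in compiled form; this text tells all that it offers.
- The arm moves only by the shell command python3 -m crank 'ROWS' [OPENING]. ROWS is JSON, a list of rows, each a list of 4 numbers: the shift along the tool's x, y, z in cm, then the turn about the tool's z in units of 6 degrees (1.0 is 6 degrees). A call has 1 to 10 rows; each row shifts and turns the commanded pose from where the row before left it, along the tool's axes as they then stand; what a row does not reach is not made up. A row lasts 1/12 s, in which the tool goes at most 41.7 mm and 7.16 degrees, less where a joint would pass 70% of its speed; a pose out of reach is approached as far as the arm can. A call with a gripper value outside its range is refused whole. OPENING is the opening, from 0 (shut) to 1 (fully open), set as the call begins (- or left out, the last holds). The fingers move at their own pace and stop on an object; the grip force is fixed at half the most. Time passes only in rows, so rows that do not move let the fingers close. It gives the time, the measured TCP pose, the force and the opening at its end, in the units of the state.
- manip.state(): the state, without advancing time (a new reading comes with each control period).
- manip.grab_frame(name): name is "scene" or "top" or "wrist"; returns a dict with "img" (480x640x3 uint8, red, green, blue), "intrinsics" (3x3 intrinsics, pixels), "position" and "orientation" of the camera in the world. Camera axes: x right, y up, looking along -z (the intrinsics and any distortion apply to the point x, -y, -z); pixel columns grow to the right and rows downward; lengths in m; the calibration is good to about 2 mm. A picture is of the moment at which its call begins. There is no depth.
- manip.job_done(): hands the job in, once; it reports no verdict.
The state is a dict: "time": time; "joint_pos": joint angles; "joint_vel": joint speeds; "joint_efforts": joint torques, N m; "tool_pos": TCP position; "tool_rot": TCP orientation; "contact_force": force on the tool from outside, world axes, zero at the start; "ft_torque": the same for the moment, N m; "gripper_width": opening from 0.0 (shut) to 1.0 (fully open).
Only numpy, scipy, OpenCV 4.12 (cv2) and the standard library are available. Lean on these libraries where they do the work, as an engineer would, in place of code of your own. Each camera call takes 0.05 s, during which the arm holds its last target.

## Working session

There is one attempt and no reset: what is moved stays moved. The work goes in short steps, Python scripts to look and compute and a shell command to move; the robot and the scene stay as the last step left them, time stands still between calls to the robot, and variables do not carry over. Pictures are saved under pics/ and viewed, and the job is handed in when it is done.

```bash
mkdir -p pics; python3 - <<'E'
from plant import manip
import cv2,numpy as np
for n in ["scene","top","wrist"]:
    f=manip.grab_frame(n); cv2.imwrite(f"pics/{n}0.png",f["img"][:,:,::-1]); print(n,np.round(f["intrinsics"],1).tolist(),f["position"],f["orientation"],[k for k in f])
    np.savez(f"pics/{n}0.npz",**{k:np.array(v) for k,v in f.items()})
s=manip.state();print(s["time"],s["tool_pos"],s["tool_rot"])
E
```

```text
scene [[445.8, 0.0, 318.1], [0.0, 445.8, 235.7], [0.0, 0.0, 1.0]] [0.847055   0.68657451 0.77382437] [0.22190362 0.09209974 0.40068133 0.88415547] ['img', 'intrinsics', 'position', 'orientation']
top [[472.6, 0.0, 321.4], [0.0, 472.6, 238.3], [0.0, 0.0, 1.0]] [0.26289296 0.02506486 1.44801476] [-0.69854187 -0.05795986  0.05872809  0.71079598] ['img', 'intrinsics', 'position', 'orientation']
wrist [[425.7, 0.0, 313.5], [0.0, 425.7, 237.4], [0.0, 0.0, 1.0]] [0.11910359 0.61651512 0.3725901 ] [ 0.79806985 -0.1150035  -0.08365175  0.58554342] ['img', 'intrinsics', 'position', 'orientation']
0.15 [0.18796705 0.59554199 0.23031745] [ 4.14617198e-04  8.06562473e-01  5.91148278e-01 -7.19659415e-04]
```

View pics/scene0.png

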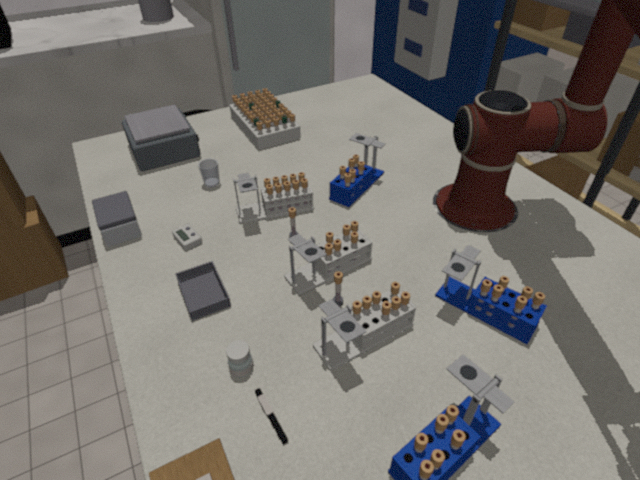

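View pics/top0.png

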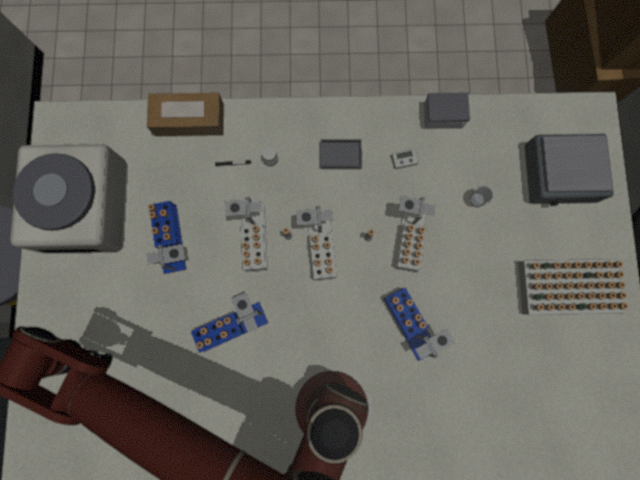

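View pics/wrist0.png

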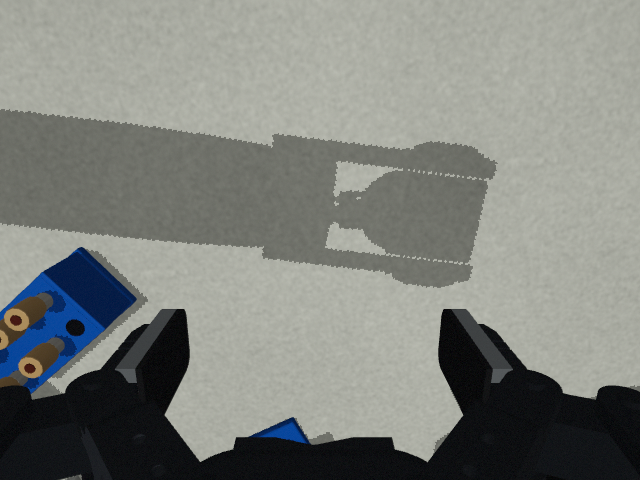

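White racks in the top view: A (253,240), B (321,250) and C (411,240). C appears to be the full one. I'll confirm that in an enlarged crop; the blue racks are excluded.

```bash
python3 - <<'E'
import cv2,numpy as np
a=cv2.imread("pics/top0.png");s=cv2.imread("pics/scene0.png")
c=cv2.resize(a[185:285,370:450],None,fx=5.5,fy=5.5,interpolation=cv2.INTER_CUBIC)
d=cv2.resize(s[160:250,220:320],(400,360),interpolation=cv2.INTER_CUBIC)
o=np.zeros((550,800,3),np.uint8);o[:550,:400]=c[:550,:400];o[:360,400:]=d
cv2.imwrite("pics/crop1.png",o)
cv2.imwrite("pics/crop2.png",cv2.resize(a[190:290,220:450],None,fx=3.4,fy=3.4,interpolation=cv2.INTER_CUBIC))
E
```

```text
(no output)
```

View pics/crop1.png

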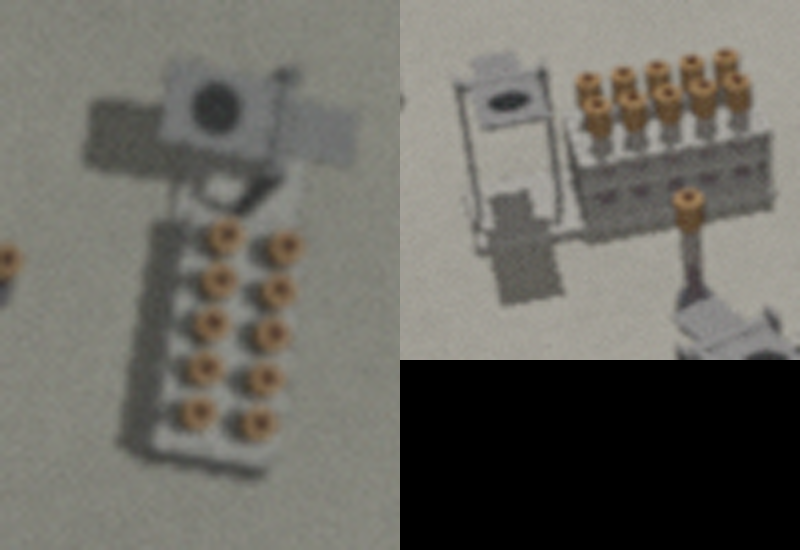

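View pics/crop2.png

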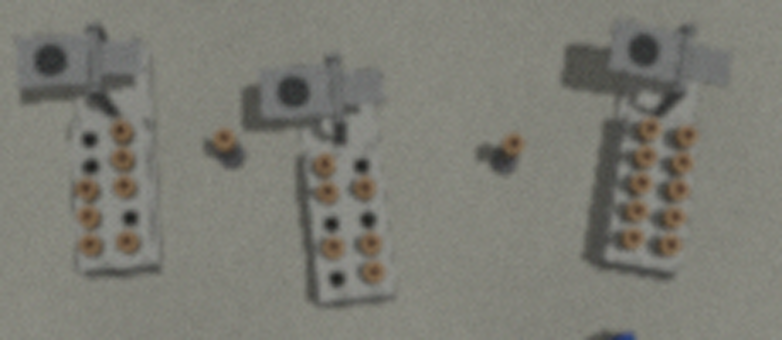

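Rack C (411,240) has all 10 caps. A lacks 3 (gap_a) and B lacks 4 (gap_b). Next I'll measure C's pose from the caps at z=94 mm and cross-check with the scene view.

```bash
cat > h.py <<'E'
import numpy as np,cv2
from scipy.spatial.transform import Rotation as R
def cam(f):
    q=np.array(f["orientation"]);return np.array(f["intrinsics"]),np.array(f["position"]),R.from_quat(q[[1,2,3,0]]).as_matrix()
def ray(f,uv):
    K,p,M=cam(f);uv=np.atleast_2d(uv)
    d=np.c_[(uv[:,0]-K[0,2])/K[0,0],-(uv[:,1]-K[1,2])/K[1,1],-np.ones(len(uv))]
    return p,d@M.T
def onz(f,uv,z):
    p,d=ray(f,uv);z=np.broadcast_to(z,len(d));t=(z-p[2])/d[:,2];return p+d*t[:,None]
def proj(f,X):
    K,p,M=cam(f);c=(np.atleast_2d(X)-p)@M;return np.c_[K[0,2]+K[0,0]*c[:,0]/-c[:,2],K[1,2]-K[1,1]*c[:,1]/-c[:,2]]
def tri(fa,ua,fb,ub):
    pa,da=ray(fa,ua);pb,db=ray(fb,ub);da,db=da[0],db[0]
    s=np.linalg.lstsq(np.c_[da,-db],pb-pa,rcond=None)[0];A=pa+s[0]*da;B=pb+s[1]*db
    return (A+B)/2,np.linalg.norm(A-B)
E
python3 - <<'E'
from h import *
t=np.load("pics/top0.npz");s=np.load("pics/scene0.npz")
def caps(f,box):
    x0,y0,x1,y1=box;h=cv2.cvtColor(f["img"],cv2.COLOR_RGB2HSV)
    m=((h[...,0]<20)&(h[...,1]>90)&(h[...,2]>70)).astype(np.uint8)
    n,l,st,c=cv2.connectedComponentsWithStats(m[y0:y1,x0:x1]);return [(c[i]+[x0,y0],st[i,4]) for i in range(1,n) if st[i,4]>6]
C=caps(t,(395,215,430,275))
uv=np.array([c for c,_ in C]);P=onz(t,uv,.093);print(len(uv),[a for _,a in C])
c=P[:,:2].mean(0);u,sv,vt=np.linalg.svd(P[:,:2]-c);ax=vt[0]*np.sign(vt[0,0]);print("ax",ax,"center",c,"span",np.ptp((P[:,:2]-c)@ax),np.sort((P[:,:2]-c)@[-ax[1],ax[0]]))
o=c+0.037*ax;yaw=np.arctan2(ax[1],ax[0]);print("origin",o,"yaw",yaw)
ay=np.array([-ax[1],ax[0]])
def W(x,y,z):return np.r_[o+x*ax+y*ay,z]
for n,p in dict(pin=(.07,0,.115),edge=(.07,.065,.115),tail=(.07,-.04,.115),b1=(-.105,-.035,0),b2=(-.105,.035,0)).items():print(n,W(*p).round(4),proj(t,W(*p)).round(0),proj(s,W(*p)).round(0))
# dark discs
def disc(f,box):
    x0,y0,x1,y1=box;g=cv2.cvtColor(f["img"],cv2.COLOR_RGB2GRAY)[y0:y1,x0:x1];m=(g<75).astype(np.uint8)
    n,l,st,cc=cv2.connectedComponentsWithStats(m);return [((cc[i]+[x0,y0]).round(1),st[i]) for i in range(1,n) if st[i,4]>8]
print(disc(t,(402,198,420,212)),disc(s,(236,178,262,192)))
# all caps, world
for f,z in((t,.093),):
  for c_,a in caps(f,(220,180,450,300)):print(c_.round(),onz(f,c_,z)[0].round(3),a)
E
```

```text
10 [np.int32(17), np.int32(17), np.int32(17), np.int32(17), np.int32(15), np.int32(17), np.int32(17), np.int32(13), np.int32(16), np.int32(16)]
ax [ 0.98139099 -0.19202011] center [ 0.46552557 -0.24400629] span 0.09548191379529061 [-0.01655247 -0.0156966  -0.01560601 -0.01536147 -0.01520648  0.01517483
  0.01535301  0.01546558  0.01620022  0.01622939]
origin [ 0.50183704 -0.25111103] yaw -0.19322015365106163
pin [ 0.5705 -0.2646  0.115 ] [[420. 207.]] [[246. 180.]]
edge [ 0.583  -0.2008  0.115 ] [[398. 204.]] [[250. 194.]]
tail [ 0.5629 -0.3038  0.115 ] [[434. 210.]] [[243. 172.]]
b1 [ 0.3921 -0.2653  0.    ] [[415. 273.]] [[308. 195.]]
b2 [ 0.4055 -0.1966  0.    ] [[393. 269.]] [[315. 210.]]
[(array([408.7, 204.3]), array([ 3,  2,  8,  9, 57], dtype=int32))] [(array([246.6, 185.1]), array([ 7,  6,  9,  4, 25], dtype=int32))]
[255. 228.] [0.521 0.213 0.093] 17
[410. 228.] [ 0.515 -0.237  0.093] 17
[286. 231.] [0.512 0.126 0.093] 22
[421. 230.] [ 0.509 -0.269  0.093] 17
[370. 232.] [ 0.504 -0.122  0.093] 14
[256. 236.] [0.497 0.212 0.093] 20
[409. 236.] [ 0.492 -0.234  0.093] 17
[315. 238.] [0.489 0.04  0.093] 18
[420. 238.] [ 0.485 -0.265  0.093] 17
[256. 245.] [0.474 0.211 0.093] 17
[327. 245.] [0.468 0.007 0.093] 15
[408. 244.] [ 0.469 -0.229  0.093] 15
[245. 245.] [0.472 0.243 0.093] 17
[316. 246.] [0.465 0.038 0.093] 14
[418. 245.] [ 0.463 -0.259  0.093] 17
[246. 253.] [0.449 0.241 0.093] 18
[407. 252.] [ 0.446 -0.224  0.093] 17
[417. 254.] [ 0.439 -0.255  0.093] 13
[257. 261.] [0.426 0.208 0.093] 18
[328. 261.] [0.422 0.003 0.093] 16
[405. 260.] [ 0.422 -0.219  0.093] 16
[246. 262.] [0.424 0.24  0.093] 18
[318. 262.] [0.418 0.034 0.093] 16
[416. 262.] [ 0.416 -0.25   0.093] 16
[330. 270.] [ 0.397 -0.     0.093] 16
```

```bash
cat >> h.py <<'E'
O=np.array([.5018,-.2511]);AX=np.array([.98139,-.19202]);AY=np.array([.19202,.98139])
def W(x,y,z):return np.r_[O+x*AX+y*AY,z]
def Rk(p):d=np.array(p)[:2]-O;return np.r_[d@AX,d@AY,p[2]]
def go(x,y,z):
    from plant import manip
    s=manip.state();q=np.array(s["tool_rot"]);M=R.from_quat(q[[1,2,3,0]]).as_matrix();p=np.array(s["tool_pos"])
    print("t",round(s["time"],2),"rack",Rk(p).round(4),"toolx deg in rack",np.degrees(np.arctan2(M[:2,0]@AY,M[:2,0]@AX)).round(2),"F",np.round(s["contact_force"],1),"need cm",(100*M.T@(W(x,y,z)-p)).round(2))
E
python3 - <<'E'
from h import *
t=np.load("pics/top0.npz");s=np.load("pics/scene0.npz")
X,e=tri(t,[408.7,204.3],s,[246.6,185.1]);print("disc",X,e,Rk(X))
go(.07,-.033,.2)
E
python3 -m crank '[[0,0,0,1.16],[0,0,0,1.16],[0,0,0,1.16],[0,0,0,1.16],[0,0,0,1.16],[0,0,0,1.16],[0,0,0,1.16],[0,0,0,1.16],[0,0,0,1.16],[0,0,0,1.16]]' 0
python3 -m crank '[[0,0,0,1.16],[0,0,0,1.16],[0,0,0,0]]'
python3 -c "from h import *;go(.07,-.033,.2)"
```

```text
disc [ 0.57949871 -0.23189527  0.12076242] 0.0011245818958140578 [0.07256505 0.03376704 0.12076242]
t 0.15 rack [-0.4706  0.7706  0.2303] toolx deg in rack 83.55 F [-0.4  0.7  0.2] need cm [-73.77  62.75   3.14]
time: 0.98
tool_pos: [0.188, 0.5957, 0.2308]
tool_rot: [0.0, 1.0, 0.022, -0.0]
contact_force: [0.5, -0.3, 0.4]
gripper_width: 0.0
time: 1.23
tool_pos: [0.188, 0.5958, 0.2308]
tool_rot: [0.0, 0.995, -0.097, -0.0]
contact_force: [-0.7, -0.4, -0.0]
gripper_width: -0.0
t 1.23 rack [-0.4705  0.7709  0.2308] toolx deg in rack -0.08 F [-0.7 -0.4 -0. ] need cm [54.17 80.31  3.13]
```

```bash

python3 -m crank '[[2.17,3.21,0,0],[2.17,3.21,0,0],[2.17,3.21,0,0],[2.17,3.21,0,0],[2.17,3.21,0,0],[2.17,3.21,0,0],[2.17,3.21,0,0],[2.17,3.21,0,0],[2.17,3.21,0,0],[2.17,3.21,0,0]]'
python3 -m crank '[[2.17,3.21,0,0],[2.17,3.21,0,0],[2.17,3.21,0,0],[2.17,3.21,0,0],[2.17,3.21,0,0],[2.17,3.21,0,0],[2.17,3.21,0,0],[2.17,3.21,0,0],[2.17,3.21,0,0],[2.17,3.21,0,0]]'
python3 -m crank '[[2.17,3.21,0,0],[2.17,3.21,0,0],[2.17,3.21,0,0],[2.17,3.21,0,0],[1,1.6,0,0],[0,0,0,0]]'
python3 - <<'E'
from h import *
from plant import manip
go(.07,-.033,.2)
for n in ["wrist","scene"]:
    f=manip.grab_frame(n);cv2.imwrite(f"pics/{n}1.png",f["img"][:,:,::-1])
    print(n,{k:proj(f,W(*p)).round(0).tolist() for k,p in dict(pin=(.07,0,.115),edge=(.07,.065,.121),tail=(.07,-.04,.111)).items()})
E
```

```text
time: 2.07
tool_pos: [0.3398, 0.2377, 0.2313]
tool_rot: [-0.0, 0.996, -0.094, 0.0]
contact_force: [1.0, 0.6, 0.6]
gripper_width: 0.0
time: 2.9
tool_pos: [0.4914, -0.1193, 0.2312]
tool_rot: [-0.0, 0.995, -0.095, 0.0]
contact_force: [-0.1, 0.6, 0.2]
gripper_width: 0.001
time: 3.4
tool_pos: [0.5589, -0.2812, 0.2304]
tool_rot: [0.0, 0.995, -0.096, -0.0]
contact_force: [0.8, 1.1, -0.4]
gripper_width: -0.004
t 3.4 rack [ 0.0618 -0.0185  0.2304] toolx deg in rack 0.01 F [ 0.8  1.1 -0.4] need cm [0.82 1.44 3.04]
wrist {'pin': [[328.0, 201.0]], 'edge': [[329.0, 89.0]], 'tail': [[327.0, 260.0]]}
scene {'pin': [[246.0, 180.0]], 'edge': [[250.0, 192.0]], 'tail': [[243.0, 173.0]]}
```

View pics/wrist1.png

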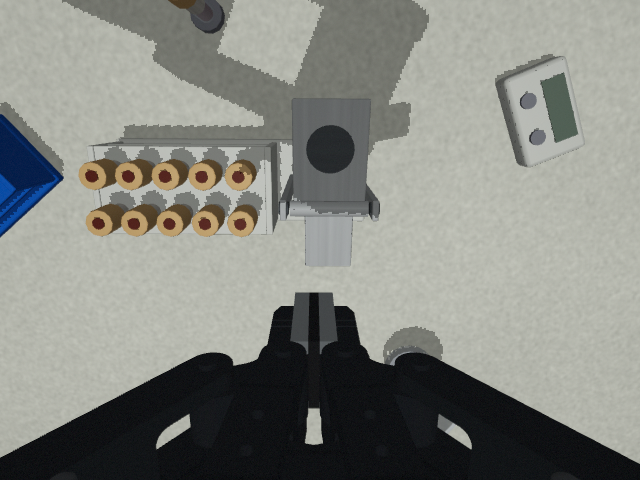

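View pics/scene1.png

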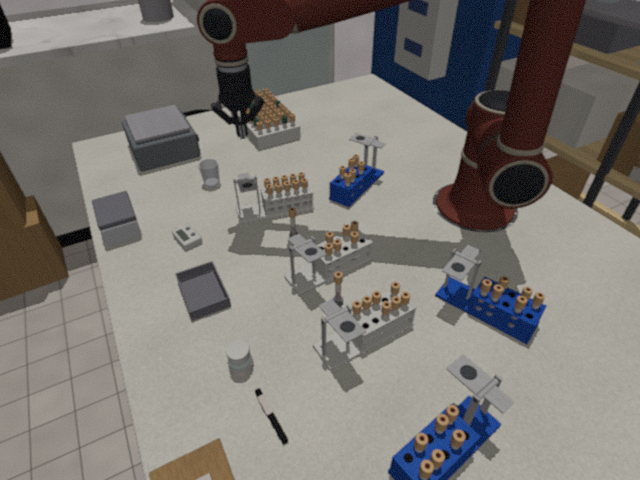

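In the wrist view the pin is at about (330,208) and the tail end at (328,266). That is about 4 mm farther toward −y than predicted, so I'll aim accordingly. Next I'll go above the tail and press down.

```bash

python3 -m crank '[[0.8,1.75,0,0],[0,0,3,0],[0,0,3,0],[0,0,3,0],[0,0,1,0],[0,0,0,0],[0,0,0,0]]'
python3 - <<'E'
from h import *
from plant import manip
go(.07,-.036,.09)
f=manip.grab_frame("wrist");cv2.imwrite(f"pics/wrist2.png",f["img"][:,:,::-1])
E
```

```text
time: 4.08
tool_pos: [0.5631, -0.2954, 0.1318]
tool_rot: [-0.0, 0.995, -0.095, -0.0]
contact_force: [0.3, -0.2, -0.0]
gripper_width: -0.001
t 4.08 rack [ 0.0686 -0.0317  0.1318] toolx deg in rack 0.12 F [ 0.3 -0.2 -0. ] need cm [0.14 0.43 4.18]
```

View pics/wrist2.png

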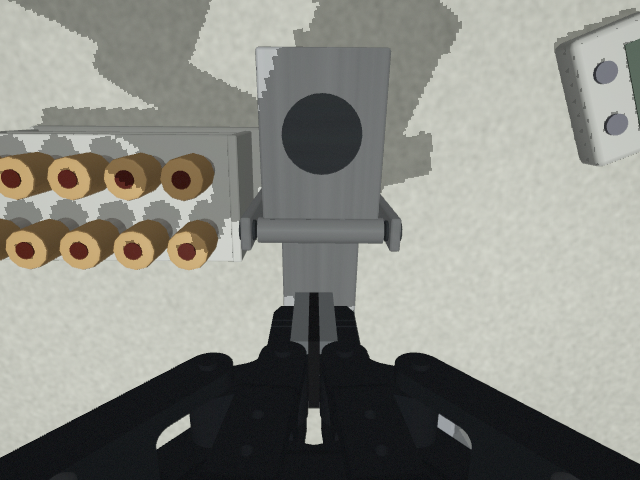

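```bash

python3 -m crank '[[0,0,1,0],[0,0,1,0],[0,0,0.8,0],[0,0,0,0]]'
python3 -m crank '[[0,0,0.8,0],[0,0,0.8,0],[0,0,0,0],[0,0,0,0]]'
python3 - <<'E'
from h import *
from plant import manip
go(.07,-.036,.09)
f=manip.grab_frame("wrist");cv2.imwrite(f"pics/wrist3.png",f["img"][:,:,::-1])
f=manip.grab_frame("scene");cv2.imwrite(f"pics/scene3.png",cv2.resize(f["img"][100:260,150:350,::-1],None,fx=3.5,fy=3.5))
E
```

```text
time: 4.47
tool_pos: [0.5622, -0.2957, 0.1013]
tool_rot: [-0.001, 0.995, -0.096, -0.001]
contact_force: [-0.3, -0.8, 0.0]
gripper_width: -0.001
time: 4.8
tool_pos: [0.5624, -0.2958, 0.0861]
tool_rot: [-0.001, 0.995, -0.096, -0.001]
contact_force: [0.5, -1.0, -0.6]
gripper_width: 0.002
t 4.8 rack [ 0.068  -0.0323  0.0861] toolx deg in rack 0.02 F [ 0.5 -1.  -0.6] need cm [ 0.2   0.37 -0.4 ]
```

View pics/wrist3.png

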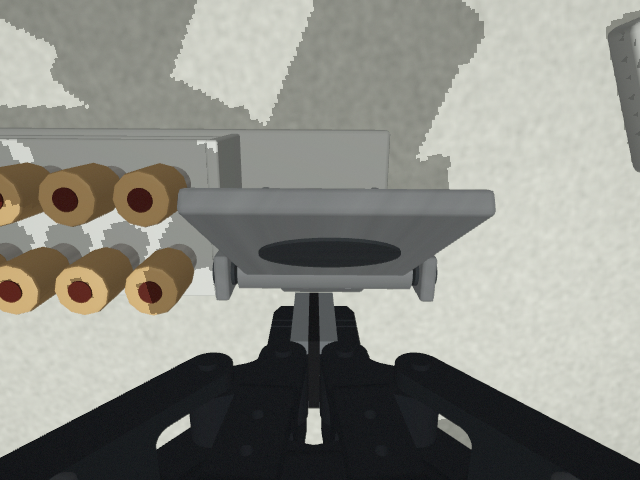

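View pics/scene3.png

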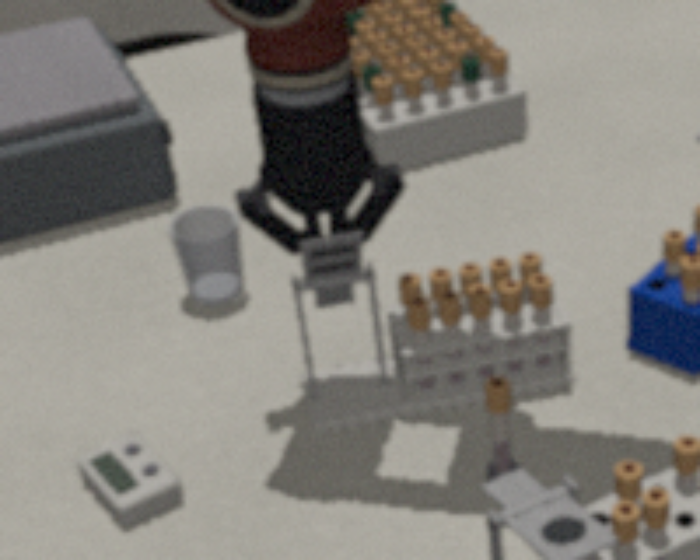

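The tail press worked: the flag stands at about 55–60° and the rack hasn't moved. Next I'll lift, cross over the top, and come down on the paddle's +y side.

```bash

python3 -m crank '[[0,0,-3,0],[0,0,-3.5,0],[0,0,-3.5,0],[0,0,-3.5,0],[0,0,-3,0],[0,0,0,0],[0,0,0,0]]'
python3 -c "from h import *;go(.07,.08,.25)"
```

```text
time: 5.48
tool_pos: [0.5643, -0.297, 0.2563]
tool_rot: [0.002, 0.995, -0.096, 0.003]
contact_force: [-0.8, 0.1, -0.8]
gripper_width: -0.002
t 5.48 rack [ 0.0702 -0.0331  0.2563] toolx deg in rack 0.03 F [-0.8  0.1 -0.8] need cm [-1.000e-02 -1.131e+01  6.000e-01]
```

```bash

python3 -m crank '[[0,-3,0,0],[0,-3,0,0],[0,-3,0,0],[0,-2.5,0,0],[0,0,0,0],[0,0,0,0]]'
python3 -m crank '[[0,0,3,0],[0,0,3,0],[0,0,3,0],[0,0,1.5,0],[0,0,0,0],[0,0,0,0]]'
python3 - <<'E'
from h import *
from plant import manip
go(.07,.08,.15)
f=manip.grab_frame("wrist");cv2.imwrite(f"pics/wrist4.png",f["img"][:,:,::-1])
f=manip.grab_frame("scene");cv2.imwrite(f"pics/scene4.png",cv2.resize(f["img"][100:260,150:350,::-1],None,fx=3.5,fy=3.5))
E
```

```text
time: 5.98
tool_pos: [0.5846, -0.182, 0.2505]
tool_rot: [-0.0, 0.995, -0.095, -0.001]
contact_force: [-0.2, -0.1, 0.5]
gripper_width: -0.005
time: 6.48
tool_pos: [0.5839, -0.1839, 0.1455]
tool_rot: [-0.0, 0.995, -0.097, -0.002]
contact_force: [-0.1, -0.9, 0.7]
gripper_width: 0.0
t 6.48 rack [0.0676 0.0817 0.1455] toolx deg in rack -0.04 F [-0.1 -0.9  0.7] need cm [ 0.24  0.17 -0.45]
```

View pics/scene4.png

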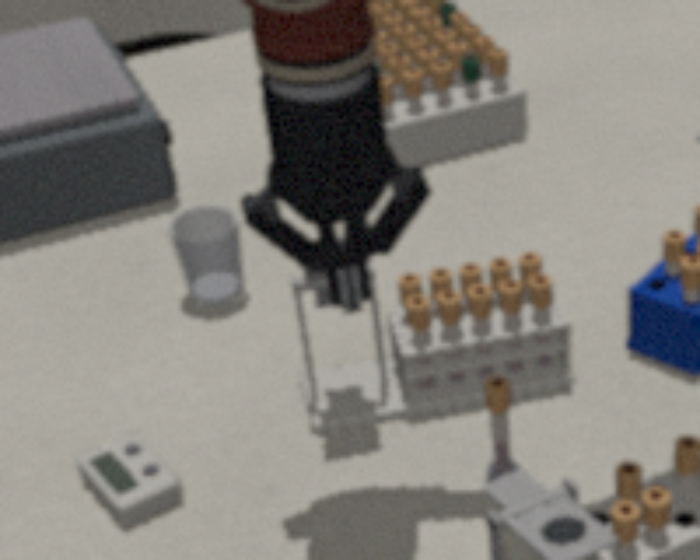

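View pics/wrist4.png

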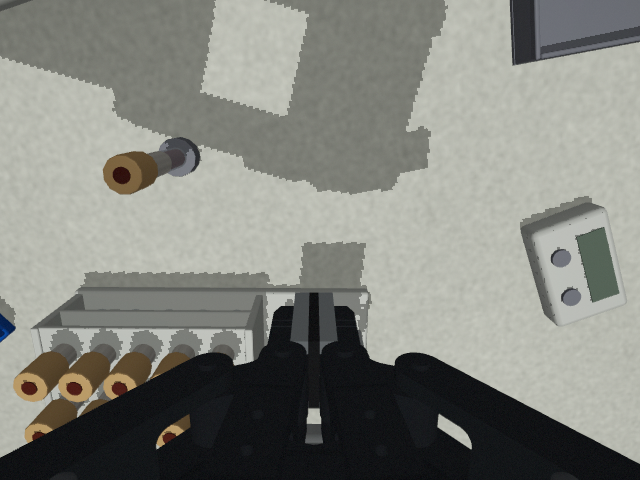

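```bash

python3 -m crank '[[0.2,2,0,0],[0,1.5,0,0],[0,1.5,0,0],[0,1.5,0,0],[0,1.5,0,0],[0,0,0,0]]'
python3 -m crank '[[0,1.3,0,0],[0,1.3,0,0],[0,1.3,0,0],[0,0,0,0],[0,0,0,0]]'
python3 - <<'E'
from h import *
from plant import manip
go(.07,-.05,.125)
f=manip.grab_frame("wrist");cv2.imwrite(f"pics/wrist5.png",f["img"][:,:,::-1])
f=manip.grab_frame("scene");cv2.imwrite(f"pics/scene5.png",cv2.resize(f["img"][100:260,150:350,::-1],None,fx=3.5,fy=3.5))
E
```

```text
time: 7.08
tool_pos: [0.5711, -0.2654, 0.1478]
tool_rot: [0.001, 0.995, -0.098, 0.0]
contact_force: [-0.9, 0.4, 0.0]
gripper_width: 0.002
time: 7.5
tool_pos: [0.564, -0.3014, 0.1472]
tool_rot: [-0.0, 0.995, -0.097, -0.0]
contact_force: [0.4, 0.1, -0.8]
gripper_width: 0.004
t 7.5 rack [ 0.0707 -0.0374  0.1472] toolx deg in rack -0.04 F [ 0.4  0.1 -0.8] need cm [-0.07  1.26  2.22]
```

View pics/scene5.png

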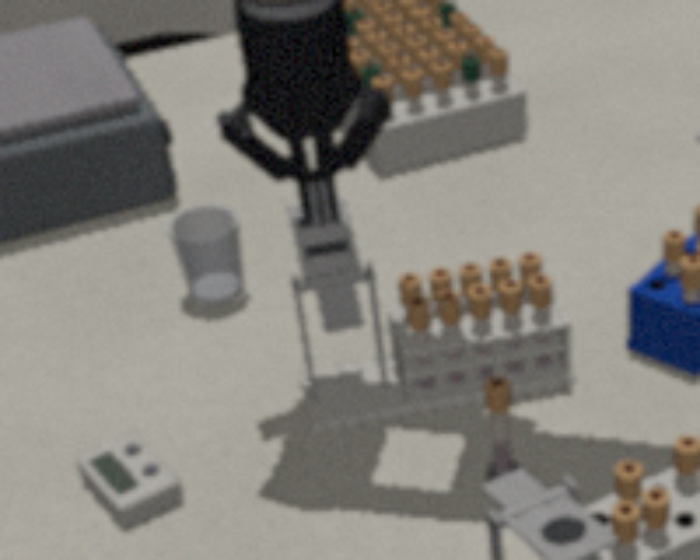

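View pics/wrist5.png

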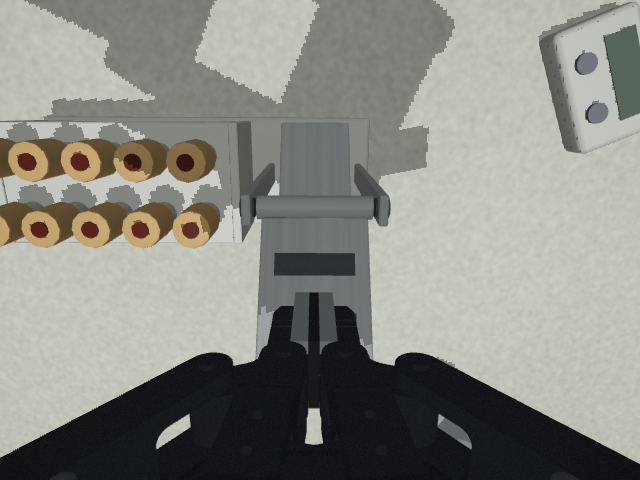

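```bash

python3 -m crank '[[0,-0.5,0.5,0],[0,0,0.7,0],[0,0,0.7,0],[0,0,0,0],[0,0,0,0]]'
python3 -m crank '[[0,0,0.4,0],[0,0,0.3,0],[0,0,0,0],[0,0,0,0]]'
python3 - <<'E'
from h import *
go(.07,-.032,.117)
E
```

```text
time: 8.02
tool_pos: [0.5646, -0.2949, 0.1269]
tool_rot: [-0.001, 0.995, -0.096, -0.001]
contact_force: [-0.3, -0.5, 0.4]
gripper_width: -0.0
time: 8.35
tool_pos: [0.565, -0.2956, 0.121]
tool_rot: [-0.0, 0.995, -0.096, -0.0]
contact_force: [0.3, 0.1, -0.3]
gripper_width: 0.0
t 8.35 rack [ 0.0706 -0.0315  0.121 ] toolx deg in rack 0.03 F [ 0.3  0.1 -0.3] need cm [-0.06  0.05  0.4 ]
```

```bash

python3 -m crank '[[0,0,0.2,0],[0,0,0,0],[0,0,0,0]]'
python3 -m crank '[[0,0,0.15,0],[0,0,0,0],[0,0,0,0]]'
python3 - <<'E'
from h import *
from plant import manip
go(.07,-.032,.117)
f=manip.grab_frame("scene");cv2.imwrite(f"pics/scene6.png",cv2.resize(f["img"][100:260,150:350,::-1],None,fx=3.5,fy=3.5))
E
```

```text
time: 8.6
tool_pos: [0.5651, -0.2956, 0.1192]
tool_rot: [-0.0, 0.995, -0.096, -0.0]
contact_force: [0.1, -0.2, 1.3]
gripper_width: 0.001
time: 8.85
tool_pos: [0.5651, -0.2956, 0.1177]
tool_rot: [-0.0, 0.995, -0.096, -0.0]
contact_force: [0.7, -0.0, -0.1]
gripper_width: 0.0
t 8.85 rack [ 0.0707 -0.0315  0.1177] toolx deg in rack 0.03 F [ 0.7 -0.  -0.1] need cm [-0.07  0.05  0.07]
```

View pics/scene6.png

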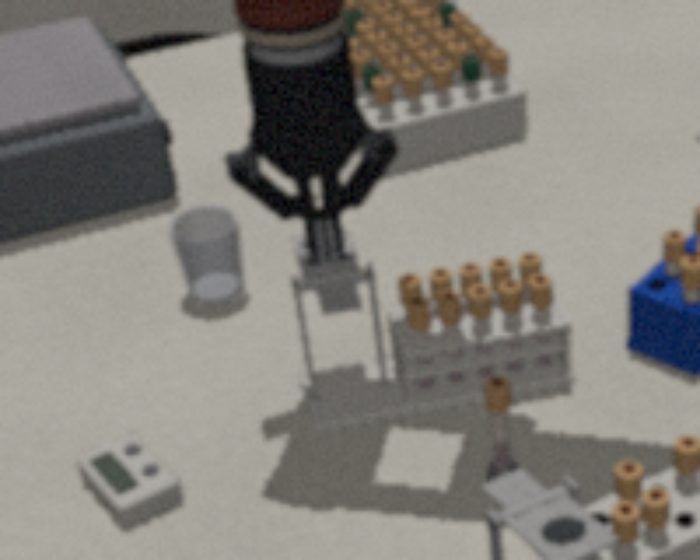

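```bash

python3 -m crank '[[0,0,0.1,0],[0,0,0,0],[0,0,0,0]]'
python3 -m crank '[[0,0,0.1,0],[0,0,0,0],[0,0,0,0]]'
```

```text
time: 9.15
tool_pos: [0.5653, -0.2957, 0.117]
tool_rot: [0.0, 0.995, -0.096, 0.0]
contact_force: [-0.3, 0.6, 1.4]
gripper_width: 0.0
time: 9.4
tool_pos: [0.5654, -0.2957, 0.117]
tool_rot: [0.0, 0.995, -0.096, 0.0]
contact_force: [-2.1, 0.4, 5.1]
gripper_width: 0.001
```

Solid contact at z = 0.117 with 5 N, which matches the paddle flat on its end stop. I'll retreat straight up and check.

```bash

python3 -m crank '[[0,0,-1,0],[0,0,-3,0],[0,0,-3,0],[0,0,-3,0],[0,0,-3,0],[0,0,0,0],[0,0,0,0]]'
python3 -m crank '[[-3,3,0,0],[-3,3,0,0],[-3,3,0,0],[-3,3,0,0],[0,0,0,0],[0,0,0,0]]'
python3 - <<'E'
from h import *
from plant import manip
o=np.zeros((600,800,3),np.uint8)
t=manip.grab_frame("top");s=manip.grab_frame("scene");t0=np.load("pics/top0.npz")
o[:300]=cv2.resize(t["img"][180:285,190:470,::-1],(800,300),interpolation=cv2.INTER_CUBIC)
o[300:,:400]=cv2.resize(s["img"][150:250,200:333,::-1],(400,300),interpolation=cv2.INTER_CUBIC)
w=manip.grab_frame("wrist");o[300:,400:]=cv2.resize(w["img"][...,::-1],(400,300))
cv2.imwrite("pics/final.png",o)
def caps(f):
    h=cv2.cvtColor(f["img"],cv2.COLOR_RGB2HSV)
    m=((h[...,0]<20)&(h[...,1]>90)&(h[...,2]>70)).astype(np.uint8)[215:285,220:440]
    n,l,st,c=cv2.connectedComponentsWithStats(m);return c[1:][st[1:,4]>6]
a,b=caps(t0),caps(t)
print(len(a),len(b),[ (x.round(0).tolist(),round(float(np.min(np.linalg.norm(b-x,axis=1))),2)) for x in a if np.min(np.linalg.norm(b-x,axis=1))>.3])
E
```

```text
time: 9.98
tool_pos: [0.5664, -0.2964, 0.2495]
tool_rot: [0.001, 0.995, -0.096, 0.003]
contact_force: [-0.3, 0.1, -0.8]
gripper_width: -0.002
time: 10.48
tool_pos: [0.4249, -0.3893, 0.2441]
tool_rot: [-0.001, 0.995, -0.098, -0.001]
contact_force: [0.2, 0.6, 0.0]
gripper_width: -0.001
25 22 [([190.0, 13.0], 0.7), ([201.0, 15.0], 10.3), ([66.0, 16.0], 0.34), ([36.0, 22.0], 0.41), ([189.0, 21.0], 0.36), ([200.0, 23.0], 8.21), ([188.0, 29.0], 8.25), ([25.0, 30.0], 0.38), ([198.0, 30.0], 0.55), ([187.0, 37.0], 0.33), ([197.0, 39.0], 0.61), ([108.0, 46.0], 0.4), ([196.0, 47.0], 0.32)]
```

View pics/final.png

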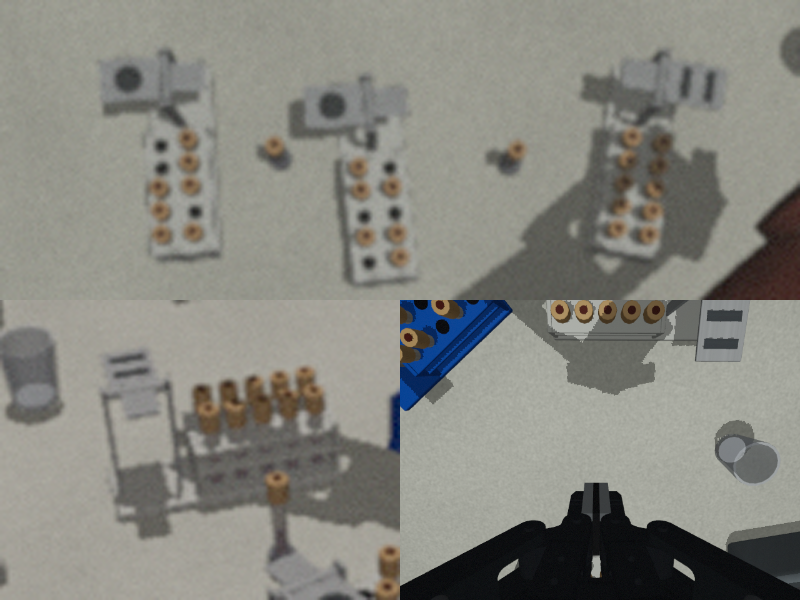

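The flag lies over with two bars up, at the top crop's (697,83). The other two flags still show their discs. The three "missing" caps are only in the arm's shadow.

```bash
python3 -c "
from plant import manip
print(manip.job_done())"
```

```text
the job is handed in; nothing more can be done
None
```

The full rack's flag is pushed right over and lies flat on its −y side with the two-bar face up. I handed the job in at about 10.7 s.

- **How it was done:** the full rack was the right-hand white one, with 10 of 10 caps. With the gripper shut, I pressed the thumb tail down to raise the paddle to roughly 55–60°. I then pushed the paddle over from its +y side and pressed it down to its end stop.
- **End stop:** firm contact came at a tip height of 117 mm with about 5 N. That is the height of the paddle's top face when it lies level.
- **After backing off:** the top, scene and wrist pictures show the two bars up. The other two flags still show their discs.
- **Nothing else moved, as far as seen:** the caps that could be matched, on all three racks and both loose tubes, are within 0.7 pixel of where they started. I checked the jar, tray, timer, marker and cup only by the arm staying clear of them, not by measuring.
- **Checks that disagreed:**
  - The final colour mask found 22 of 25 caps. The three it missed are in the full rack, in the arm's shadow, and are visible in the picture.
  - In the wrist camera view, the pin and tail of the flag appeared about 4 mm off my first estimate. I moved my aim by about 3 mm for that.

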